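# Snap the filler cap onto the sewing machine oil tank and hold it down on its seal

## Task

The sewing machine's oil tank has just been topped up: pick up the orange snap cap, set it on the open filler neck and press it straight down until it clicks over the neck's lugs, then keep pressing until it sits down squarely on the black rubber seal and squeezes it firmly. Do not let go: finish while the gripper is still pressing the cap firmly down against the seal. Leave the oil bottle, the blue spool and the pin tin where they are.

Things in the scene. Friction and masses are not known exactly. Their poses are not given: they have to be found in the camera images.
- cap: Orange plastic snap cap: upright cylinder 40 mm across, 40 mm high, white dot on its flat top, about 45 g, open end down on the bench. Origin: centre of its underside, z up. Its mouth is 24 mm wide for the first 4 mm (the lip), then a 29 mm wide groove to 26 mm up; the top 14 mm are solid. Fits the neck at any yaw; grip its sides or press its top.
- seat (a point): Point on the filler neck's axis, level with the top of the unsqueezed rubber seal, 98 mm above the bench, z up. The neck is an upright steel stud 22 mm across rising 18 mm above this point; its last 6 mm taper to 15 mm. The clicked cap's underside first meets the seal at this level and can be pressed up to 4 mm lower.
- lugs (a point): Point on the neck's axis, 8.5 mm above the seat, level with four brass spring lugs that stick out 3 mm from the neck. The cap's lip meets them with its underside 3 to 4 mm above this point; starting over them takes 10 to 15 N, the force drops to 1 to 3 N as the underside passes this point, and from 4 mm below it the lugs have cleared the lip and pull the cap down 5 to 8 N (clicked).
- seal (a joint): How far the black rubber sealing ring round the neck's foot is squeezed down: 0 free, 0.004 (m) fully squeezed. Springy: about 2 N to begin, about 12 N when fully squeezed, solid beyond; it springs back up when let go. The ring is 39 mm across.
- tank: Sage green oil tank fixed on the bench, 120 mm (its x) by 170 mm (its y), 80 mm high, on a 134 by 184 mm foot; origin: centre of its underside. The neck stands 40 mm from its centre towards its own -y, on a steel boss 48 mm across whose top is 86 mm above the bench; a flat aluminium plate, under 90 mm high, covers the other half.
- oil_bottle: Bystander: small white oil bottle with a red cap, 38 mm across, 82 mm high; origin: centre of its underside.
- bobbin_spool: Bystander: empty blue plastic spool standing on end, 42 mm across, 50 mm high; origin: centre of its underside.
- pin_tin: Bystander: round aluminium pin tin with a blue lid, 57 mm across, 24 mm high; origin: centre of its underside.
There are look-alikes about, which are no part of the job. Leave any red look-alike of the tank alone.

How it is judged:
By the outcome, as a careful person would: the job done as asked, in the order asked, and still so for the second after the job is handed in, while the arm keeps its last pose, push and grip.
It also fails if it takes over 40 s, if anything falls off the work surface, if the arm or the gripper's body presses on something with over 40 N, if the wrist force passes 120 N, or if a joint passes its speed limit or range.

## Robot

A 7-joint arm with a two-finger parallel gripper is mounted at the origin on the work surface. World frame = base frame: x ahead of the robot, y to its left, z up, the work surface at z = 0. Lengths are in m, angles in rad, forces in N, time in s.
With the tool pointing down it reaches from about 0.4 to 0.85 m from the base axis. Payload 4.4 kg.
Tool frame: the origin (TCP) lies on the centre line of the jaws, within the pads' length; the fingertips stand 19 mm ahead of it and the grasp point (between the pads) is the TCP; z points along the fingers, y is the direction in which the jaws open and shut (so a half turn about z gives the same grasp; the last joint's range is limited). The gripper opens to 94 mm and grips with 3 to 60 N. Pads are 16 mm wide; open, the fingers measure 119 mm over their backs; the gripper's body (75 mm by 177 mm) begins 78 mm behind the grasp point.
Start: joints at [1.147, 0.628, 0.038, 1.517, -0.027, 0.996, -0.02], TCP at [0.228, -0.609, 0.224] pointing down, gripper open.
Joint ranges: [-3.06, 3.06], [-0.37, 2.12], [-1.25, 1.32], [0.18, 2.47], [-1.1, 4.24], [0.23, 1.98], [-2.94, 2.94]. Speed limits (rad/s): [2.57, 2.57, 3.14, 3.14, 3.14, 3.14, 3.14].

## Interface

Orientations are given as a unit quaternion [w, x, y, z].
In Python, from plant import monitor, get_image, ctrl gives the robot as it stands.
- The arm moves only by the tool play_rows, never from a script. Its argument "deltas" is a list of rows, each a list of 4 numbers: the shift along the tool's x, y, z in m, then the turn about the tool's z in degrees. A call has 1 to 20 rows; each row is the pose to reach, as a shift and turn from the pose measured when the call began, along the tool's axes at that moment; what a row does not reach only later rows make up. A row lasts 1/8 s, in which the tool goes at most 62.5 mm and 10.7 degrees, less where a joint would pass 70% of its speed; a pose out of reach is approached as far as the arm can. A call with a gripper value outside its range is refused whole. "hand" is the opening, from 0 (shut) to 1 (fully open), set as the call begins (left out, the last holds). The fingers move at their own pace and stop on an object; the grip force is fixed at half the most. Time passes only in rows, so rows that repeat a pose let the fingers close. It gives the time, the measured TCP pose, the force and the opening at its end, in the units of the state.
- monitor.sense(): the state, without advancing time (a new reading comes with each control period).
- get_image(name): name is "scene" or "top" or "wrist"; returns a dict with "pixels" (384x512x3 uint8, red, green, blue), "K" (3x3 intrinsics, pixels), "R" (3x3) and "t" (3): a world point X has camera coordinates R X + t. Camera axes: x right, y down, z forward; pixel columns grow to the right and rows downward; lengths in m; the calibration is good to about 2 mm. A picture is of the moment at which its call begins. There is no depth.
- ctrl.job_done(): hands the job in, once; it reports no verdict.
The state is a dict: "t": time; "joints": joint angles; "qd": joint speeds; "joint_efforts": joint torques, N m; "tool_pos": TCP position; "eef_rot": TCP orientation; "contact_force": force on the tool from outside, world axes, zero at the start; "wrist_torque": the same for the moment, N m; "gripper_width": finger opening in m.
Only numpy, scipy, OpenCV 4.12 (cv2) and the standard library are available. Lean on these libraries where they do the work, as an engineer would, in place of code of your own. Each camera call takes 0.05 s, during which the arm holds its last target.

## Working session

There is one attempt and no reset: what is moved stays moved. The work goes in short steps, Python scripts to look and compute and a tool call to move; the robot and the scene stay as the last step left them, time stands still between calls to the robot, and variables do not carry over. Pictures are saved under pics/ and viewed, and the job is handed in when it is done.

Besides the shell and the picture viewer there is one more tool, called after "Request:" as name(argument=value, ...), one argument or row to a line, values as JSON. play_rows: Moves the arm, as the interface text tells. Its arguments: {"type":"object","properties":{"deltas":{"type":"array","items":{"type":"array","items":{"type":"number"}}},"hand":{"type":"number"}},"required":["deltas"]}

```bash
mkdir -p pics; ls
python3 - <<'E'
from plant import monitor,get_image,ctrl
import cv2,numpy as np
for n in ("scene","top","wrist"):
    d=get_image(n); cv2.imwrite(f"pics/{n}0.png",d["pixels"][:,:,::-1]); print(n,np.round(d["K"],1).tolist(),np.round(d["R"],3).tolist(),np.round(d["t"],3).tolist())
print(monitor.sense())
E
```

```text
pics
scene [[442.5, 0.0, 256.3], [0.0, 442.5, 191.2], [0.0, 0.0, 1.0]] [[-0.096, 0.995, 0.012], [0.841, 0.087, -0.533], [-0.532, -0.041, -0.846]] [0.078, -0.352, 1.308]
top [[491.4, 0.0, 251.6], [0.0, 491.4, 185.1], [0.0, 0.0, 1.0]] [[-0.009, -1.0, -0.024], [-0.991, 0.013, -0.132], [0.132, 0.023, -0.991]] [-0.001, 0.478, 1.117]
wrist [[296.8, 0.0, 255.5], [0.0, 296.8, 191.3], [0.0, 0.0, 1.0]] [[0.35, -0.937, -0.002], [-0.901, -0.337, 0.275], [-0.258, -0.094, -0.961]] [-0.65, -0.028, 0.393]
{'t': 0.15, 'joints': array([ 1.14719827,  0.62912852,  0.03844707,  1.5181152 , -0.02700645,
        0.99629461, -0.0199723 ]), 'qd': array([ 0.00069005, -0.00294457,  0.00271599, -0.00366438, -0.00220815,
       -0.00035716,  0.00013211]), 'joint_efforts': array([ 1.48872652e-03, -5.50086880e+01,  1.14506118e+00, -1.86813641e+01,
       -5.21720597e-02,  2.09949125e-02,  1.07633671e-04]), 'tool_pos': array([ 0.2275074 , -0.60838285,  0.22377604]), 'eef_rot': array([-7.02695339e-04,  9.84037657e-01,  1.77958925e-01, -1.26852822e-04]), 'contact_force': array([ 0.17606117, -0.25211055,  0.33906624]), 'wrist_torque': array([-0.00248725, -0.00692219,  0.01314637]), 'gripper_width': 0.09382663134758497}
```

View pics/scene0.png

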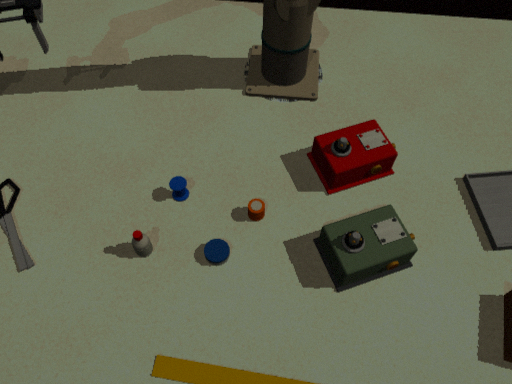

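View pics/top0.png

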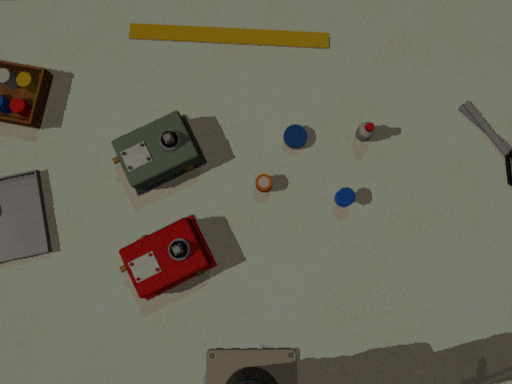

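View pics/wrist0.png

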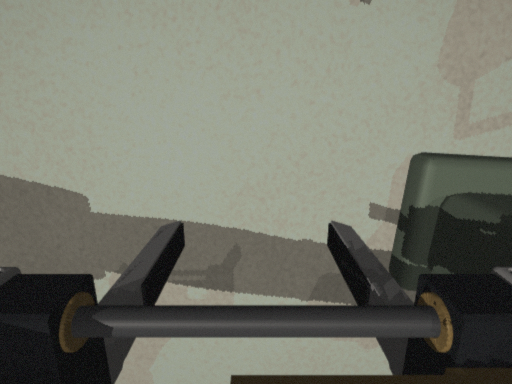

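The scene view shows the robot base at (284,60). Candidates:
- **Cap:** the orange object at scene (257,209) / top (264,183). Other round items are the pin tin at scene (217,251), the spool at (180,188), and the red bottle cap at (138,236).
- **Tank:** the green one at scene (365,245), neck (354,240). The red look-alike at (353,155) is to be left alone.

I'll measure and check close crops.

```bash
cat > h.py <<'E'
from plant import monitor,get_image,ctrl
import cv2,numpy as np
def ray(d,uv):
    K,R,t=(np.array(d[k],float) for k in("K","R","t"))
    c=-R.T@t; v=R.T@np.linalg.inv(K)@np.array([uv[0],uv[1],1.]); return c,v/np.linalg.norm(v)
def plane(d,uv,z):
    c,v=ray(d,uv); return c+v*(z-c[2])/v[2]
def tri(rs):
    A=sum(np.eye(3)-np.outer(v,v) for c,v in rs); b=sum((np.eye(3)-np.outer(v,v))@c for c,v in rs)
    p=np.linalg.solve(A,b); return p,[np.linalg.norm((np.eye(3)-np.outer(v,v))@(p-c)) for c,v in rs]
def proj(d,X):
    x=np.array(d["K"])@(np.array(d["R"])@X+np.array(d["t"])); return x[:2]/x[2]
def blobs(m,amin=15):
    n,l,s,c=cv2.connectedComponentsWithStats(m.astype(np.uint8)); return [(c[i].round(1).tolist(),s[i].tolist()) for i in range(1,n) if s[i,4]>=amin]
E
python3 - <<'E'
from h import *
D={n:get_image(n) for n in("scene","top")}
for n,(cu,cv) ,(tu,tv)in(("scene",(257,209),(365,245)),("top",(264,183),(160,150))):
    p=D[n]["pixels"]; 
    a=cv2.resize(p[cv-25:cv+25,cu-25:cu+25],(390,390),interpolation=cv2.INTER_CUBIC)
    b=cv2.resize(p[tv-55:tv+55,tu-55:tu+55],(390,390),interpolation=cv2.INTER_CUBIC)
    cv2.imwrite(f"pics/crop_{n}.png",np.clip(np.hstack([a,b])[:,:,::-1].astype(float)*1.6,0,255))
    h=cv2.cvtColor(p,cv2.COLOR_RGB2HSV)
    m=cv2.inRange(h,(5,150,90),(18,255,255)); print(n,blobs(m))
E
```

```text
scene [([256.2, 205.8], [248, 199, 17, 14, 113])]
top [([263.4, 182.3], [256, 174, 16, 17, 116])][ WARN:0@2.053] global loadsave.cpp:1063 imwrite_ Unsupported depth image for selected encoder is fallbacked to CV_8U.
```

```bash
python3 -c "
import cv2,numpy as np
a=cv2.imread('pics/crop_scene.png');b=cv2.imread('pics/crop_top.png')
cv2.imwrite('pics/crops.png',cv2.resize(np.vstack([a,b]),(600,600)))"
```

```text
(no output)
```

View pics/crops.png

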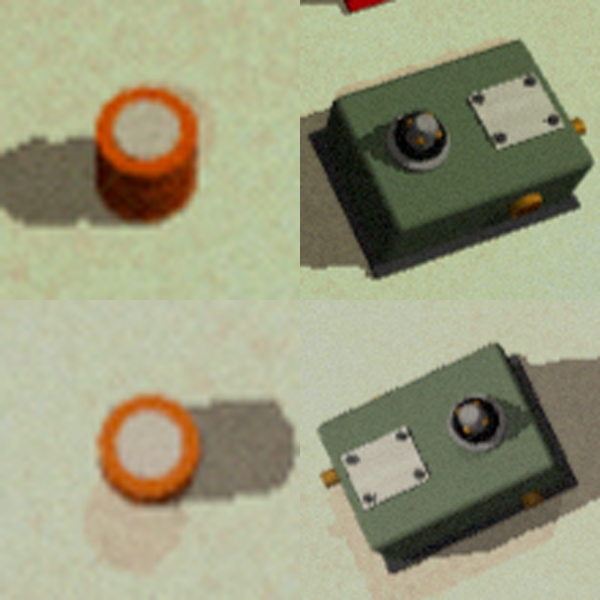

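The crops show an upright orange cap with a white dot, and the green tank with a black seal ring, brass lugs and steel stud. Neither matches the red look-alike.

Run:
```python
from h import *
from scipy.spatial.transform import Rotation as Ro
S,T=get_image("scene"),get_image("top")
print("cap",plane(S,(256.5,205.7),.04),plane(T,(263.8,182.5),.04),tri([ray(S,(256.5,205.7)),ray(T,(263.8,182.5))]))
print("seat",plane(S,(353.3,240.6),.098),plane(T,(169.9,139.4),.098),tri([ray(S,(353.3,240.6)),ray(T,(169.9,139.4))]))
for n,z,s,t in(("tin",.024,(217,250),(295.5,136)),("spool",.05,(178,183),(345,197)),("bottle",.082,(138,236),(370,127))):print(n,plane(S,s,z),plane(T,t,z))
s=monitor.sense();q=s["eef_rot"];R=Ro.from_quat([q[1],q[2],q[3],q[0]]).as_matrix();print(R.round(4))
W=get_image("wrist");c=-np.array(W["R"]).T@W["t"];print("cam in tool",R.T@(c-s["tool_pos"]));print((np.array(W["R"])@R).round(3))
```

```text
cap [ 0.48632563 -0.03122495  0.04      ] [ 0.48229263 -0.0346376   0.04      ] (array([ 0.4830036 , -0.03306539,  0.03417368]), [np.float64(0.0015876838262377827), np.float64(0.0015876838262377767)])
seat [0.58239241 0.1769291  0.098     ] [0.57429202 0.17421583 0.098     ] (array([0.57692235, 0.17776431, 0.08702079]), [np.float64(0.0014083999050227385), np.float64(0.0014083999050227428)])
tin [ 0.59835789 -0.10763632  0.024     ] [ 0.59517873 -0.11146673  0.024     ]
spool [ 0.44978838 -0.21946425  0.05      ] [ 0.44515676 -0.21932958  0.05      ]
bottle [ 0.60943241 -0.26901409  0.082     ] [ 0.59977174 -0.27557302  0.082     ]
[[ 9.367e-01  3.502e-01 -1.000e-04]
 [ 3.502e-01 -9.367e-01  4.000e-04]
 [ 0.000e+00 -4.000e-04 -1.000e+00]]
cam in tool [ 0.08082451  0.00101792 -0.16065676]
[[-0.     1.     0.   ]
 [-0.961 -0.    -0.275]
 [-0.275 -0.     0.961]]
```

Request:
play_rows(
  deltas=[
    [0.02, -0.02, 0.0],
    [0.05, -0.05, 0.0],
    [0.09, -0.09, 0.0],
    [0.13, -0.13, 0.01],
    [0.17, -0.17, 0.02],
    [0.21, -0.21, 0.03],
    [0.25, -0.25, 0.04],
    [0.29, -0.29, 0.05],
    [0.33, -0.33, 0.06],
    [0.37, -0.37, 0.06],
    [0.4, -0.41, 0.06],
    [0.425, -0.435, 0.06],
    [0.441, -0.449, 0.06],
    [0.441, -0.449, 0.06],
    [0.441, -0.449, 0.06],
  ],
  hand=1,
)

```text
schema error: expected 4 numbers
```

Request:
play_rows(
  deltas=[
    [0.02, -0.02, 0.0, 0],
    [0.05, -0.05, 0.0, 0],
    [0.09, -0.09, 0.0, 0],
    [0.13, -0.13, 0.01, 0],
    [0.17, -0.17, 0.02, 0],
    [0.21, -0.21, 0.03, 0],
    [0.25, -0.25, 0.04, 0],
    [0.29, -0.29, 0.05, 0],
    [0.33, -0.33, 0.06, 0],
    [0.37, -0.37, 0.06, 0],
    [0.4, -0.41, 0.06, 0],
    [0.425, -0.435, 0.06, 0],
    [0.441, -0.449, 0.06, 0],
    [0.441, -0.449, 0.06, 0],
    [0.441, -0.449, 0.06, 0],
  ],
  hand=1,
)

```text
t: 2.28
tool_pos: [0.4829, -0.0349, 0.1644]
eef_rot: [0.0, 0.984, 0.177, -0.0]
contact_force: [-0.3, 0.5, 0.0]
gripper_width: 0.0943
```

Run:
```python
from h import *
W=get_image("wrist");p=W["pixels"];cv2.imwrite("pics/w1.png",p[:,:,::-1])
h=cv2.cvtColor(p,cv2.COLOR_RGB2HSV)
m=cv2.inRange(h,(5,150,60),(18,255,255)); print(blobs(m,100))
w=cv2.inRange(h,(0,0,120),(180,45,255)); print(blobs(w,300))
print(proj(W,np.array([.484,-.033,.04])))
```

```text
[([254.9, 182.6], [236, 164, 39, 43, 721])]
[([291.2, 138.5], [0, 0, 512, 305, 91640]), ([254.6, 188.8], [242, 177, 26, 24, 471]), ([373.4, 238.4], [351, 226, 43, 29, 533]), ([463.0, 266.4], [442, 258, 45, 16, 594]), ([247.7, 358.5], [115, 337, 277, 47, 10607])]
[253.20592462 188.85066879]
```

View pics/w1.png

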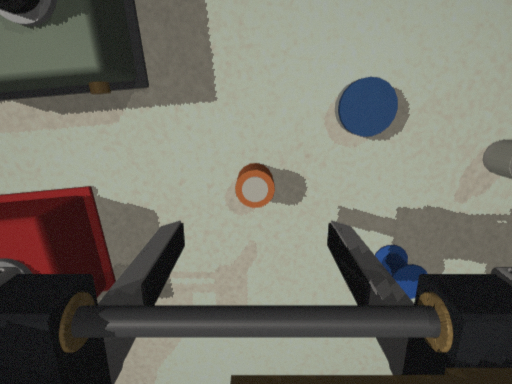

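Run:
```python
from h import *
from scipy.spatial.transform import Rotation as Ro
W=get_image("wrist");s=monitor.sense();q=s["eef_rot"];R=Ro.from_quat([q[1],q[2],q[3],q[0]]).as_matrix()
for P in (plane(W,(254.6,188.8),.04),):
    print(P, R.T@(P-[0,0,.014]-s["tool_pos"]),s["tool_pos"])
```

```text
[ 0.48446978 -0.03455554  0.04      ] [ 1.81466794e-03 -7.53565052e-05  1.38506606e-01] [ 0.48286629 -0.03521302  0.16450767]
```

Request:
play_rows(
  deltas=[
    [0.002, 0, 0.02, 0],
    [0.002, 0, 0.05, 0],
    [0.002, 0, 0.08, 0],
    [0.002, 0, 0.11, 0],
    [0.002, 0, 0.13, 0],
    [0.002, 0, 0.138, 0],
    [0.002, 0, 0.138, 0],
  ],
)

```text
t: 3.25
tool_pos: [0.4845, -0.0352, 0.0264]
eef_rot: [0.0, 0.984, 0.176, -0.001]
contact_force: [-0.4, -0.6, 0.9]
gripper_width: 0.0939
```

Request:
play_rows(
  deltas=[
    [0, 0, 0, 0],
    [0, 0, 0, 0],
    [0, 0, 0, 0],
    [0, 0, 0, 0],
    [0, 0, 0, 0],
    [0, 0, 0, 0],
  ],
  hand=0,
)

```text
t: 4.0
tool_pos: [0.4844, -0.0351, 0.0264]
eef_rot: [0.0, 0.984, 0.176, -0.001]
contact_force: [-0.4, 0.2, 0.9]
gripper_width: 0.0396
```

Request:
play_rows(
  deltas=[
    [0, 0, -0.02, 0],
    [0, 0, -0.05, 0],
    [0, 0, -0.09, 0],
    [0, 0, -0.13, 0],
    [0.005, -0.01, -0.155, 0],
    [0.02, -0.03, -0.17, 0],
    [0.04, -0.065, -0.175, 0],
    [0.06, -0.1, -0.175, 0],
    [0.08, -0.13, -0.175, 0],
    [0.095, -0.155, -0.175, 0],
    [0.101, -0.165, -0.175, 0],
    [0.101, -0.165, -0.175, 0],
    [0.101, -0.165, -0.175, 0],
  ],
)

```text
t: 5.62
tool_pos: [0.5218, 0.153, 0.2012]
eef_rot: [0.001, 0.984, 0.175, -0.001]
contact_force: [-0.0, -0.6, -1.5]
gripper_width: 0.0398
```

Run:
```python
from h import *
W=get_image("wrist");p=W["pixels"];cv2.imwrite("pics/w2.png",p[:,:,::-1])
T=get_image("top");cv2.imwrite("pics/t2.png",T["pixels"][:,:,::-1])
print(monitor.sense()["tool_pos"])
```

```text
[0.52195143 0.15320032 0.20135647]
```

View pics/w2.png

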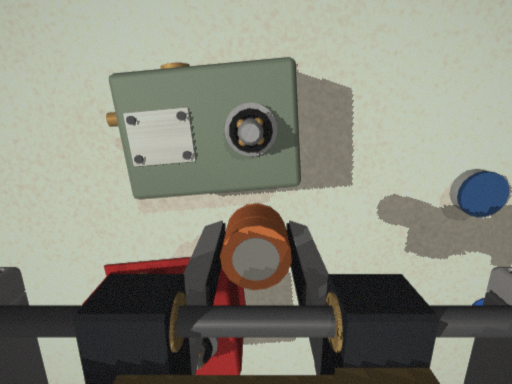

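The cap is held at (257,258) between the pads and looks square. The neck is clear at (250,130). Next I'll fit its circles.

Run:
```python
from h import *
from scipy.spatial.transform import Rotation as Ro
W=get_image("wrist");p=W["pixels"]
c=p[90:170,210:290];cv2.imwrite("pics/w2c.png",cv2.resize(c,(600,600),interpolation=cv2.INTER_CUBIC)[:,:,::-1])
g=cv2.cvtColor(p,cv2.COLOR_RGB2GRAY);h=cv2.cvtColor(p,cv2.COLOR_RGB2HSV)
print(g[130,215:285].tolist());print(g[95:170,250].tolist())
s=monitor.sense();q=s["eef_rot"];R=Ro.from_quat([q[1],q[2],q[3],q[0]]).as_matrix()
roi=np.zeros_like(g);cv2.circle(roi,(250,130),32,255,-1)
low=((h[:,:,1]<40)|(g<45)).astype(np.uint8)*255&roi
def fit(m,z,name):
    cs,_=cv2.findContours(m,cv2.RETR_EXTERNAL,cv2.CHAIN_APPROX_NONE);k=max(cs,key=cv2.contourArea);k=cv2.convexHull(k)
    e=cv2.fitEllipse(k);P=plane(W,e[0],z);print(name,np.round(e[0],1),np.round(e[1],1),P.round(4),(R.T@(P-s["tool_pos"])).round(4))
fit(low,.086,"boss")
dk=((g<40).astype(np.uint8)*255)&roi; fit(dk,.098,"seal")
st=((g>95)&(h[:,:,1]<40)).astype(np.uint8)*255; r2=np.zeros_like(g);cv2.circle(r2,(250,131),12,255,-1);fit(st&r2,.115,"stud")
```

```text
[121, 121, 120, 124, 122, 123, 121, 121, 120, 118, 146, 148, 138, 131, 72, 41, 29, 32, 30, 29, 20, 14, 38, 95, 116, 128, 135, 148, 150, 151, 152, 147, 144, 145, 148, 150, 152, 152, 150, 150, 147, 149, 147, 142, 95, 70, 65, 63, 43, 31, 17, 22, 24, 26, 20, 21, 24, 42, 91, 93, 93, 93, 83, 74, 76, 74, 77, 78, 77, 77]
[124, 122, 122, 120, 123, 121, 124, 128, 141, 148, 150, 146, 136, 106, 44, 29, 32, 30, 32, 29, 29, 22, 29, 52, 79, 85, 92, 99, 112, 138, 145, 145, 146, 147, 148, 150, 151, 154, 152, 150, 148, 148, 148, 150, 148, 148, 144, 124, 92, 77, 55, 28, 19, 31, 30, 28, 32, 60, 99, 130, 130, 118, 105, 110, 110, 110, 116, 120, 118, 117, 117, 119, 118, 116, 117]
boss [250. 130.] [63.7 63.7] [0.5768 0.1777 0.086 ] [ 0.06   -0.0039  0.1153]
seal [250.8 130.5] [41.8 42.5] [0.5776 0.177  0.098 ] [ 0.0604 -0.003   0.1033]
stud [248.6 131.9] [19.9 22.6] [0.5772 0.1785 0.115 ] [ 0.0606 -0.0045  0.0863]
```

View pics/w2c.png

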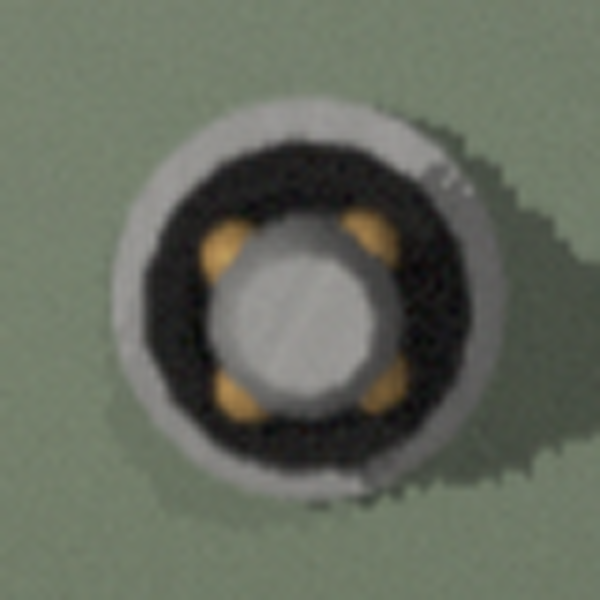

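Run:
```python
from h import *
from scipy.spatial.transform import Rotation as Ro
W=get_image("wrist");p=W["pixels"];h=cv2.cvtColor(p,cv2.COLOR_RGB2HSV)
s=monitor.sense();q=s["eef_rot"];R=Ro.from_quat([q[1],q[2],q[3],q[0]]).as_matrix()
f=lambda uv,z:(R.T@(plane(W,uv,z)-s["tool_pos"])).round(4)
print(f((250.2,132.4),.116),f((250.6,129.2),.086),f((250.5,130.2),.098))
m=cv2.inRange(h,(0,0,60),(180,70,255));m[:, :225]=0;m[:,290:]=0;m[:235]=0;m[290:]=0
print(blobs(m,100))
m=((h[:,:,0]<20)&(h[:,:,1]>120)&(h[:,:,2]>40));print(blobs(m,300))
cs,_=cv2.findContours(cv2.inRange(h,(0,0,60),(180,70,255))[238:285,228:288],cv2.RETR_EXTERNAL,cv2.CHAIN_APPROX_NONE)
for k in cs:
    if len(k)>40: 
        e=cv2.fitEllipse(k);print(e)
        print(f((e[0][0]+228,e[0][1]+238),s["tool_pos"][2]+.0136))
print(R.round(4))
cv2.imwrite("pics/w2d.png",cv2.resize(p[190:300,200:310],(600,600),interpolation=cv2.INTER_CUBIC)[:,:,::-1])
```

```text
[ 0.0603 -0.0031  0.0853] [ 0.0607 -0.0033  0.1153] [ 0.0607 -0.0032  0.1033]
[([255.4, 258.7], [232, 238, 47, 42, 1559]), ([282.2, 283.4], [264, 268, 26, 22, 193])]
[([251.0, 249.7], [213, 204, 79, 102, 3750]), ([148.3, 266.8], [105, 258, 85, 20, 871]), ([335.9, 323.2], [326, 293, 17, 59, 386]), ([223.1, 360.1], [195, 337, 48, 43, 1158])]
((27.41411590576172, 20.703296661376953), (41.47767639160156, 45.94013595581055), 89.83204650878906)
[-0.      0.0011 -0.0136]
[[ 9.383e-01  3.457e-01 -1.200e-03]
 [ 3.457e-01 -9.383e-01 -8.000e-04]
 [-1.400e-03  3.000e-04 -1.000e+00]]
```

View pics/w2d.png

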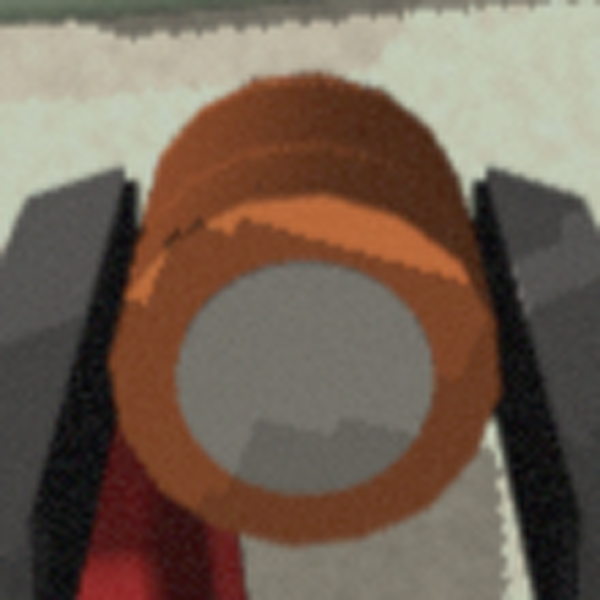

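Request:
play_rows(
  deltas=[
    [0, -0.004, 0.02, 0],
    [0, -0.004, 0.045, 0],
    [0, -0.004, 0.065, 0],
    [0, -0.004, 0.074, 0],
    [0, -0.004, 0.074, 0],
    [0, -0.004, 0.074, 0],
  ],
)

```text
t: 6.58
tool_pos: [0.5212, 0.1575, 0.1281]
eef_rot: [0.0, 0.984, 0.175, 0.0]
contact_force: [0.5, -0.7, -1.3]
gripper_width: 0.0398
```

Run:
```python
from h import *
W=get_image("wrist");p=W["pixels"];cv2.imwrite("pics/w3.png",p[:,:,::-1])
cv2.imwrite("pics/w3c.png",cv2.resize(p[90:190,200:300],(600,600),interpolation=cv2.INTER_CUBIC)[:,:,::-1])
print(monitor.sense()["tool_pos"],monitor.sense()["contact_force"])
```

```text
[0.52119964 0.15752007 0.12824302] [ 0.36712062 -0.55380425 -0.30722148]
```

View pics/w3.png

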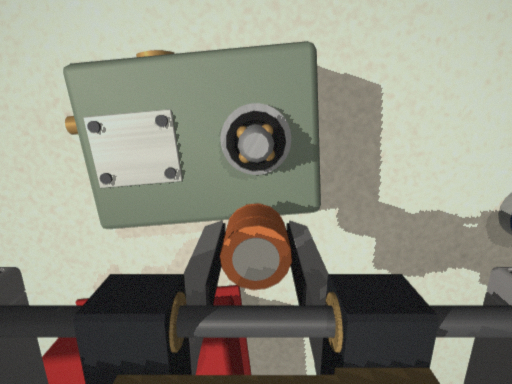

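View pics/w3c.png

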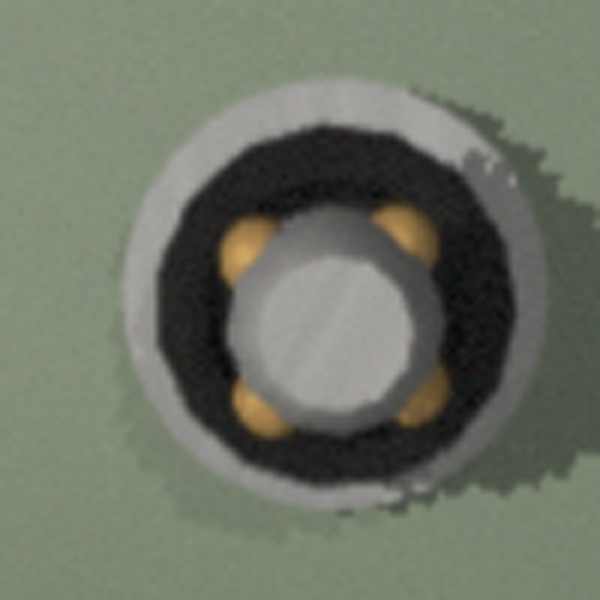

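Run:
```python
from h import *
from scipy.spatial.transform import Rotation as Ro
W=get_image("wrist");s=monitor.sense();q=s["eef_rot"];R=Ro.from_quat([q[1],q[2],q[3],q[0]]).as_matrix()
f=lambda uv,z:(R.T@(plane(W,uv,z)-s["tool_pos"])).round(4)
print(f((255.3,145.),.116),f((255.4,138.5),.086),f((255.5,140.3),.098),"cap",f((255.4,258.7),s["tool_pos"][2]+.0136), R[:,2],s["tool_pos"])
```

```text
[0.0593 0.0009 0.0122] [0.06   0.0009 0.0422] [0.0601 0.001  0.0302] cap [ 0.0001  0.0009 -0.0136] [ 2.42842013e-04 -2.73410115e-04 -9.99999933e-01] [0.52113933 0.15755813 0.12819193]
```

Relative to the held cap, the neck is now +59.8 mm along tool x and 0 along y. I'll raise, move over, then lower.

Request:
play_rows(
  deltas=[
    [0, 0, -0.015, 0],
    [0, 0, -0.028, 0],
    [0.01, 0, -0.03, 0],
    [0.03, 0, -0.03, 0],
    [0.05, 0, -0.03, 0],
    [0.06, 0, -0.03, 0],
    [0.06, 0, -0.03, 0],
    [0.06, 0, -0.03, 0],
  ],
)

```text
t: 7.68
tool_pos: [0.5767, 0.178, 0.158]
eef_rot: [0.0, 0.984, 0.176, -0.0]
contact_force: [-0.9, 1.3, 0.0]
gripper_width: 0.0396
```

Run:
```python
from h import *
s=monitor.sense();print(s["tool_pos"],s["contact_force"])
S=get_image("scene");T=get_image("top")
a=cv2.resize(S["pixels"][190:290,300:420],(480,400),interpolation=cv2.INTER_CUBIC)
W=get_image("wrist")["pixels"][150:290,170:340];b=cv2.resize(W,(480,396))[:,:320]
cv2.imwrite("pics/v4.png",np.hstack([a,cv2.resize(W,(320,400))])[:,:,::-1])
```

```text
[0.57665678 0.17799659 0.15804036] [-0.86483961  1.2564922   0.03888279]
```

View pics/v4.png

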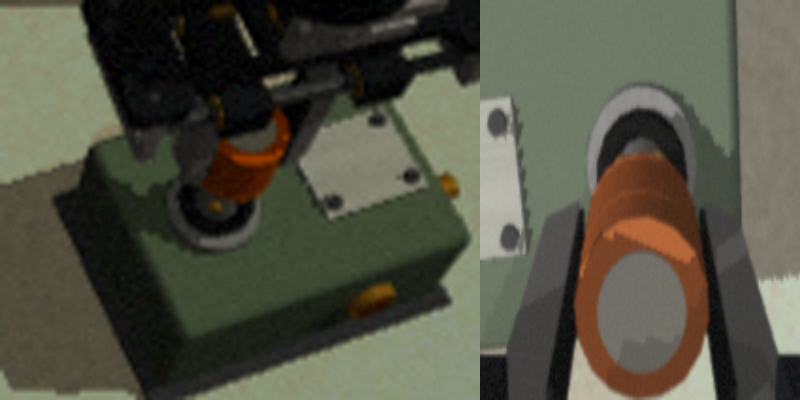

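Request:
play_rows(
  deltas=[
    [0, 0, 0.006, 0],
    [0, 0, 0.011, 0],
    [0, 0, 0.015, 0],
    [0, 0, 0.018, 0],
    [0, 0, 0.02, 0],
    [0, 0, 0.02, 0],
  ],
)

```text
t: 8.57
tool_pos: [0.5769, 0.1781, 0.1381]
eef_rot: [0.0, 0.984, 0.176, -0.0]
contact_force: [0.5, 0.0, -0.5]
gripper_width: 0.0394
```

Request:
play_rows(
  deltas=[
    [0, 0, 0.002, 0],
    [0, 0, 0.003, 0],
    [0, 0, 0.004, 0],
    [0, 0, 0.004, 0],
  ],
)

```text
t: 9.07
tool_pos: [0.5771, 0.1781, 0.1351]
eef_rot: [0.0, 0.984, 0.176, 0.0]
contact_force: [-1.3, -0.2, 5.8]
gripper_width: 0.0395
```

Request:
play_rows(
  deltas=[
    [0, 0, 0.002, 0],
    [0, 0, 0.003, 0],
    [0, 0, 0.004, 0],
    [0, 0, 0.005, 0],
    [0, 0, 0.006, 0],
    [0, 0, 0.006, 0],
  ],
)

```text
t: 9.82
tool_pos: [0.5767, 0.1779, 0.128]
eef_rot: [0.0, 0.984, 0.175, -0.0]
contact_force: [0.5, -0.4, -5.5]
gripper_width: 0.0397
```

Clicked: the lugs are now pulling down 5.5 N. Next I press onto the seal.

Request:
play_rows(
  deltas=[
    [0, 0, 0.001, 0],
    [0, 0, 0.0025, 0],
    [0, 0, 0.004, 0],
    [0, 0, 0.005, 0],
    [0, 0, 0.006, 0],
    [0, 0, 0.007, 0],
    [0, 0, 0.007, 0],
  ],
)

```text
t: 10.7
tool_pos: [0.5771, 0.178, 0.1219]
eef_rot: [0.0, 0.984, 0.175, 0.0]
contact_force: [-1.7, -0.1, 7.2]
gripper_width: 0.0395
```

Request:
play_rows(
  deltas=[
    [0, 0, 0.001, 0],
    [0, 0, 0.002, 0],
    [0, 0, 0.003, 0],
    [0, 0, 0.004, 0],
    [0, 0, 0.004, 0],
  ],
)

```text
t: 11.32
tool_pos: [0.5772, 0.178, 0.1203]
eef_rot: [0.0, 0.984, 0.175, 0.001]
contact_force: [-5.1, -1.5, 17.5]
gripper_width: 0.0396
```

Run:
```python
from h import *
s=monitor.sense();print(s["tool_pos"],s["contact_force"],s["wrist_torque"])
S=get_image("scene")
a=cv2.resize(S["pixels"][190:290,300:420],(480,400),interpolation=cv2.INTER_CUBIC)
W=get_image("wrist")["pixels"][150:290,170:340]
cv2.imwrite("pics/v5.png",np.hstack([a,cv2.resize(W,(320,400))])[:,:,::-1])
```

```text
[0.57717198 0.17804602 0.1203081 ] [-5.1213069  -1.48071195 17.54272968] [-0.35384298  1.22299006 -0.03956881]
```

View pics/v5.png

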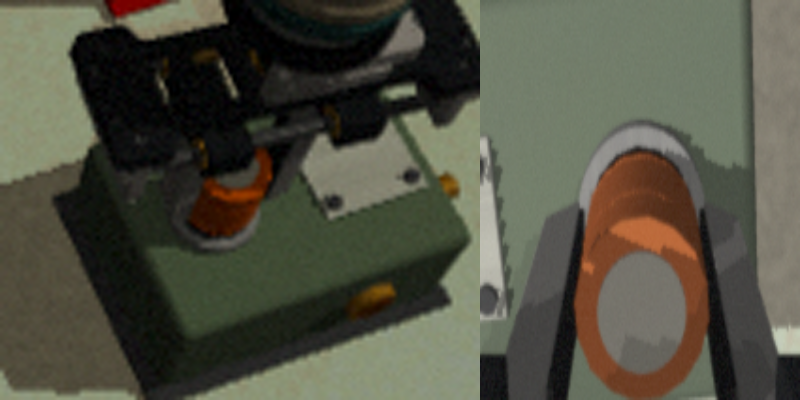

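Request:
play_rows(
  deltas=[
    [-0.0005, 0, 0.0025, 0],
    [-0.0005, 0, 0.0025, 0],
    [-0.0005, 0, 0.0025, 0],
    [-0.0005, 0, 0.0025, 0],
    [-0.0005, 0, 0.0025, 0],
    [-0.0005, 0, 0.0025, 0],
    [-0.0005, 0, 0.0025, 0],
    [-0.0005, 0, 0.0025, 0],
  ],
)

```text
t: 12.42
tool_pos: [0.5771, 0.178, 0.1203]
eef_rot: [-0.0, 0.985, 0.175, 0.001]
contact_force: [-3.9, -1.4, 17.0]
gripper_width: 0.0399
```

The press is steady at 17 N with TCP height 0.1203, which corresponds to full squeeze. One last check of slip and bystanders, then I hand in.

Run:
```python
from h import *
W=get_image("wrist")["pixels"];h=cv2.cvtColor(W,cv2.COLOR_RGB2HSV)
m=cv2.inRange(h,(0,0,60),(180,70,255))[238:285,228:288];cs,_=cv2.findContours(m,cv2.RETR_EXTERNAL,cv2.CHAIN_APPROX_NONE)
print([cv2.fitEllipse(k) for k in cs if len(k)>40])
S=get_image("scene")["pixels"];o=cv2.imread("pics/scene0.png")[:,:,::-1]
d=cv2.absdiff(S,o).max(2)[170:270,120:235];print("bystander diff px",(d>40).sum())
s=monitor.sense();print(s["t"],s["tool_pos"],s["contact_force"])
ctrl.job_done()
```

```text
[((27.4418888092041, 20.82012367248535), (41.78059768676758, 45.887027740478516), 90.71961212158203)]
bystander diff px 1882
12.525 [0.57717611 0.17801623 0.12032622] [-4.03712736 -0.99264174 17.27559476]
the job is handed in; nothing more can be done
```

Run:
```python
from h import *
S=get_image("scene")["pixels"];cv2.imwrite("pics/fin.png",S[:,:,::-1])
```

```text
the job is handed in; nothing more can be done
```

I picked up the orange cap, clicked it onto the green tank's neck, pressed it down until the seal was fully squeezed, and handed the job in at 12.5 s with the gripper still pressing.

- **Click:** the push met the lugs at about 6 N, then the force reversed to a 5.5 N downward pull, which is the clicked state.
- **Seal:** pressed further, the tool stopped at z = 0.1203. That puts the cap's underside at about 0.094, 4 mm below the seat, so the seal is at full squeeze.
- **Final press:** the upward force was steady at about 17 N, with about 4 N sideways. The sideways force only eased from about 5 N after a small x correction.
- **Grip:** the cap's white dot stayed at the same place in the wrist view, so the cap did not slip in the gripper.
- **Bystanders (check failed):** 1,882 pixels in the area around the bottle, spool and tin changed between the first and last scene pictures. I think this is the arm and its shadow. I could not confirm it, because the cameras stopped at hand-in. The planned path kept well clear of all three, and I saw no unexpected contact forces on the way.

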